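# Turn the glass block on the optical bench, then hold the sprung shutter open

## Task

Give the glass block on the optical bench a quarter turn so that the tab on its cap points at the lamp house, and set it down square and fully home against both flanges of the bent bracket, and let go of it. Then pull the sprung shutter plunger straight up by its knob as far as it goes, so that its pin is clear of its seat hole, and finish while still holding it up like that for the reading. Keep the shutter shut until the block is home, and leave the other things on the table alone.

Things in the scene. Friction and masses are not known exactly. Their poses are not given: they have to be found in the camera images.
- bench: Photometer bench, fixed: aluminium rail 460 mm long (along its y), 60 wide, top at 30. In a row on it: grey lamp house (at -y), dark stage plate with a steel bent bracket (y 0), black shutter yoke and grey detector head (+y). Origin: at table height under the block's place; z up; x points roughly away from the robot (yaw varies). Stage top at z 50, x and y from -42 to 34. (Lengths in mm.)
- lamp (a point): Middle of the lamp house's top, 142 above the table, axes as the bench. The house measures 95 (x) by 105 (y); its black lens tube, radius 20, axis 78 above the table, runs 30 from it towards the stage and ends 78 short of the bench's origin. (Lengths in mm.)
- detector (a point): Middle of the detector head's top, 114 above the table, axes as the bench. The head measures 92 (x) by 90 (y). On its stage side the black shutter yoke, 44 wide, projects 40; its flat top is level with the head's top. (Lengths in mm.)
- seat (a point): Where the middle of the block's underside must come: on the stage top, 50 above the bench origin, axes as the bench. Bracket flanges 3 thick, 18 high above the stage, 36 long: one has its inner face at x +20 from here (push the block in +x against it), the other at y +20 (push it in +y). The -x and -y sides are open. (Lengths in mm.)
- block: Loose glass block 40 x 40 x 50 mm high, 0.2 to 0.3 kg, with an aluminium cap (top at 56) and an upright round lifting knob, diameter 16, from 56 to 90. Origin: middle of the underside; z up; x along the cap's tab. It starts on the stage 4 to 10 mm short of both flanges and up to 9 degrees askew, tab roughly along the bench's -x; it must point along the bench's -y. (Lengths in mm.)
- tab (a point): Outer end of the small dark tab on the block's cap, 27.5 from the block's axis along its x (7.5 past the glass), 58.5 above its underside; tab 8 wide, 7 high, its top 62 above the underside. (Lengths in mm.)
- block_knob (a point): On the axis of the block's lifting knob, 80 above the block's underside (10 below the knob's top). (Lengths in mm.)
- plunger (a joint): Lift of the shutter plunger in m: 0 = down, pin 10 mm deep in the seat hole of the yoke's lower arm, shutter vane in front of the detector; 0.016 = fully up against its stop. Slides along z. Its spring pulls it down with about 5 N at 0, 11.5 N at 0.016; it snaps down if let go.
- pull_knob: Round black pull knob on the plunger's top, diameter 25, 26 high. Origin: middle of its underside, z up; rises with the plunger. When down: 128 above the table, at x 0, y +95 in the bench frame. Below it a bare bush, diameter 12, runs 8 down to a lock nut, diameter 22, 6 high, on the flat yoke top. (Lengths in mm.)
- mixer: Bystander: round aluminium vortex mixer, diameter 144, 114 high, left of the bench. Origin under its centre. (Lengths in mm.)
- tip_box: Bystander: closed blue pipette tip box 88 x 123 x 75 high, left and nearer the robot than the bench. Origin under its centre. (Lengths in mm.)
- bottle: Bystander: jar, diameter 64, 125 high, right and nearer the robot than the bench. Origin under its centre. (Lengths in mm.)
- tube_rack: Bystander: white rack 70 x 200 with capped tubes, 78 high, right of the bench. Origin under its centre. (Lengths in mm.)
There are look-alikes about, which are no part of the job. Leave any red look-alike of the block alone.

How it is judged:
On the way, in this order (a step that is already met when the one before it is completed fails the run):
1. the block is turned, home in the bracket and let go, the shutter still shut (horizontal distance between block and seat below 0.003 m and z of block in the frame of seat between -0.002 and 0.002 m and angle between the y axis of block and the x axis of bench, either way round below 0.035 rad and angle between block's own z axis and vertical below 0.035 rad and y of tab in the frame of seat below -0.022 m and contact force between the fingers and block below 0.1 N and value of joint plunger below 0.003 m), for 0.3 s.
2. the plunger is pulled fully up by the fingers (value of joint plunger above 0.0145 m and contact force between the fingers and pull_knob above 3 N), for 0.3 s.
At the end, for the whole second after the job is handed in: The block stands on the stage, untouched, within 3 mm of the seat point and 2 degrees of square, upright, with its tab pointing at the lamp house; the plunger is up at least 14.5 of its 16 mm and the fingers hold it there by the knob (more than 3 N of contact) through the last second (all of step 2 and horizontal distance between block and seat below 0.003 m and z of block in the frame of seat between -0.002 and 0.002 m and angle between the y axis of block and the x axis of bench, either way round below 0.035 rad and angle between block's own z axis and vertical below 0.035 rad and y of tab in the frame of seat below -0.022 m and contact force between each of the arm, the fingers and block below 0.1 N and linear speed of block below 0.02 m/s); the arm keeps its last pose, push and grip.
It fails at once if the shutter is opened (more than 4 mm) while the block is not home in the bracket (value of joint plunger above 0.004 m and not (horizontal distance between block and seat below 0.003 m and z of block in the frame of seat between -0.002 and 0.002 m and angle between the y axis of block and the x axis of bench, either way round below 0.035 rad and angle between block's own z axis and vertical below 0.035 rad and y of tab in the frame of seat below -0.022 m)).
It fails at once if the mixer is moved more than 20 mm (distance of mixer from where it was at the start of the episode above 0.02 m).
It fails at once if the tip_box is moved more than 20 mm (distance of tip_box from where it was at the start of the episode above 0.02 m).
It fails at once if the bottle is moved more than 20 mm (distance of bottle from where it was at the start of the episode above 0.02 m).
It fails at once if the tube_rack is moved more than 20 mm (distance of tube_rack from where it was at the start of the episode above 0.02 m).
It also fails if it takes over 51 s, if anything falls off the work surface, if the arm or the gripper's body presses on something with over 40 N, if the wrist force passes 120 N, or if a joint passes its speed limit or range.

## Robot

A 6-joint arm with a two-finger parallel gripper is mounted at the origin on the work surface. World frame = base frame: x ahead of the robot, y to its left, z up, the work surface at z = 0. Lengths are in m, angles in rad, forces in N, time in s.
With the tool pointing down it reaches from about 0.4 to 0.925 m from the base axis. Payload 3.4 kg.
Tool frame: the origin (TCP) lies at the very end of the fingers, on their centre line; the grasp point (between the pads) lies 19 mm behind it; z points along the fingers, y is the direction in which the jaws open and shut (so a half turn about z gives the same grasp; the last joint's range is limited). The gripper opens to 85 mm and grips with 20 to 120 N. Pads are 22 mm wide; open, the fingers measure 114 mm over their backs; the gripper's body (76 mm by 85 mm) begins 54 mm behind the grasp point. The pads swing forward as they close: fully open they stand 13 mm farther back than shut.
Start: joints at [-1.419, 0.307, 1.506, -0, 1.328, -0.073], TCP at [0.128, -0.561, 0.231] pointing down, gripper open.
Joint ranges: [-3.12, 3.12], [-1.05, 2.28], [0.14, 2.33], [-1.42, 4.57], [0.1, 2.73], [-2.68, 2.68]. Speed limits (rad/s): [2.57, 2.57, 3.14, 3.14, 3.14, 3.14].

## Interface

Orientations are given as [roll, pitch, yaw] about the fixed x, y, z axes, in that order (R = Rz(yaw) Ry(pitch) Rx(roll)).
In Python, from station import state, imaging, manip gives the robot as it stands.
- The arm moves only by the shell command python3 -m crank 'ROWS' [FORCE]. ROWS is JSON, a list of rows, each a list of 3 entries, a list of its own where there are three numbers: the finger opening in mm, from 0 to 85.4, then the shift along the world's x, y, z in units of 25 mm (1.0 is 25 mm), then the turn about the world's z in units of 6 degrees (1.0 is 6 degrees). In form: [[grip, [dx, dy, dz], spin], ...]. A call has exactly 8 rows; each row is the pose to reach, as a shift and turn from the pose measured when the call began; what a row does not reach only later rows make up. A row lasts 1/12 s, in which the tool goes at most 41.7 mm and 7.16 degrees, less where a joint would pass 70% of its speed; a pose out of reach is approached as far as the arm can. A call with a gripper value outside its range is refused whole. The fingers move at their own pace and stop on an object; FORCE is the grip in N (left out, the last holds). Time passes only in rows, so rows that repeat a pose let the fingers close, or fill a call up. It gives the time, the measured TCP pose, the force and the opening at its end, in the units of the state.
- state(): the state, without advancing time (a new reading comes with each control period).
- imaging.get_image(name): name is "scene" or "top" or "wrist"; returns a dict with "color" (480x640x3 uint8, red, green, blue), "depth" (480x640 float32, m along the optical axis (not along the pixel's ray), 0 where there is no reading), "K" (3x3 intrinsics, pixels), "rvec" (rotation vector, rad) and "tvec" (3), from world to camera coordinates, as OpenCV has them. Camera axes: x right, y down, z forward; pixel columns grow to the right and rows downward; lengths in m; the calibration is good to about 2 mm. The wrist camera is an equidistant fisheye: a pixel r from the principal point sees the ray r / f radians off the axis. A picture is of the moment at which its call begins.
- manip.job_done(): hands the job in, once; it reports no verdict.
The state is a dict: "t": time; "qpos": joint angles; "qvel": joint speeds; "joint_torque": joint torques, N m; "eef_pos": TCP position; "ee_rot": TCP orientation; "contact_force": force on the tool from outside, world axes, zero at the start; "torque": the same for the moment, N m; "grip_width": opening from 0.0 (shut) to 1.0 (fully open).
Only numpy, scipy, OpenCV 4.12 (cv2) and the standard library are available. Lean on these libraries where they do the work, as an engineer would, in place of code of your own. Each camera call takes 0.05 s, during which the arm holds its last target.

## Working session

There is one attempt and no reset: what is moved stays moved. The work goes in short steps, Python scripts to look and compute and a shell command to move; the robot and the scene stay as the last step left them, time stands still between calls to the robot, and variables do not carry over. Pictures are saved under pics/ and viewed, and the job is handed in when it is done.

```bash
mkdir -p pics; ls
python3 - <<'E'
from station import state, imaging
import cv2,numpy as np
s=state();print({k:np.round(v,3) for k,v in s.items()})
for n in("scene","top","wrist"):
    d=imaging.get_image(n);cv2.imwrite(f"pics/{n}0.png",d["color"][:,:,::-1]);np.savez(f"pics/{n}0.npz",**d)
    print(n,d["K"].round(1).tolist(),d["rvec"],d["tvec"])
E
```

```text
pics
{'t': np.float64(0.0), 'qpos': array([-1.42 ,  0.308,  1.508,  0.   ,  1.328, -0.074]), 'qvel': array([ 0.   , -0.   ,  0.   ,  0.001,  0.001, -0.001]), 'joint_torque': array([ 0.0000e+00, -4.5755e+01, -2.5192e+01, -1.0000e-03,  1.3000e-02,
       -0.0000e+00]), 'eef_pos': array([ 0.128, -0.56 ,  0.23 ]), 'ee_rot': array([-3.14 , -0.   ,  0.225]), 'contact_force': array([ 0.24 , -0.43 , -0.208]), 'torque': array([-0.025,  0.011,  0.024]), 'grip_width': np.float64(0.997)}
scene [[579.8, 0.0, 323.9], [0.0, 579.8, 236.1], [0.0, 0.0, 1.0]] [ 2.45401104  0.84795825 -0.22799724] [-0.33077993 -0.2093641   1.60988974]
top [[434.8, 0.0, 315.6], [0.0, 434.8, 233.1], [0.0, 0.0, 1.0]] [ 2.17515672 -2.14596729  0.12817596] [-0.03260124  0.49361704  1.27670152]
wrist [[371.6, 0.0, 316.2], [0.0, 371.6, 241.4], [0.0, 0.0, 1.0]] [-2.28064848  1.81820604  0.25522337] [-0.57478438 -0.03528224  0.3795581 ]
```

View pics/scene0.png

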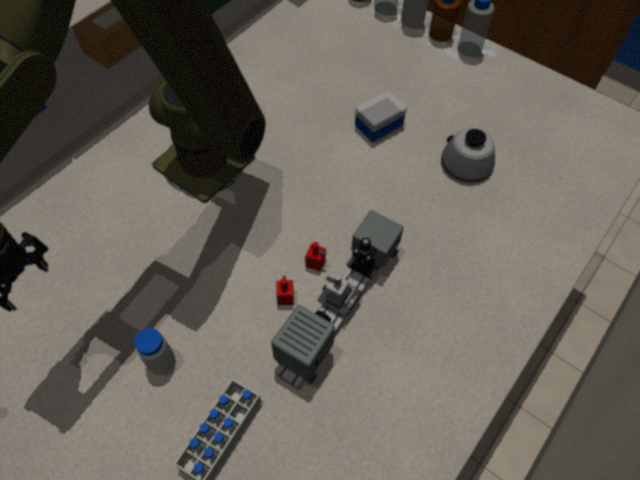

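View pics/top0.png

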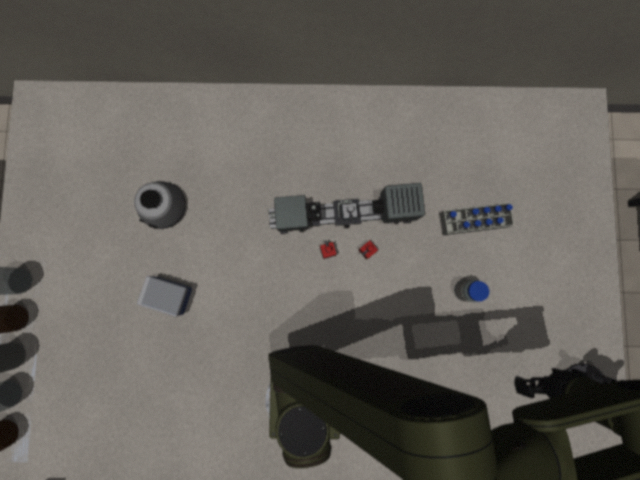

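View pics/wrist0.png

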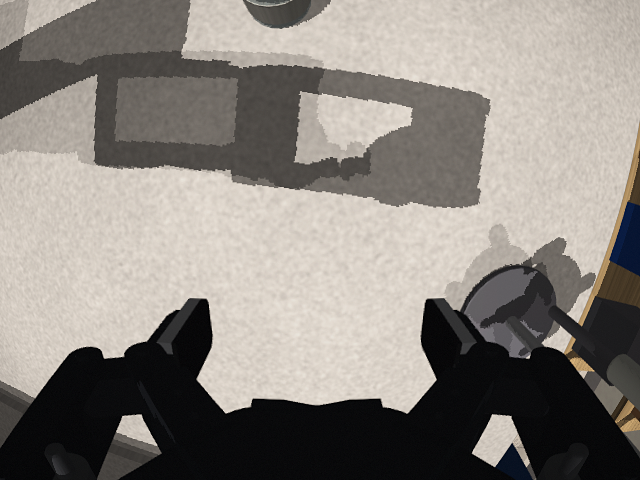

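The overhead view shows the bench at about (270–425, 183–232): lamp house at (404,202), block at (347,211), detector at (291,212). Two red look-alikes sit at (329,250) and (369,249). Next I'll build a point cloud.

```bash
cat > h.py <<'E'
import numpy as np,cv2
from station import state, imaging
def get(n,save=None):
    d=imaging.get_image(n)
    if save: cv2.imwrite(f"pics/{save}.png",d["color"][:,:,::-1]); np.savez(f"pics/{save}.npz",**d)
    return d
def cloud(d,fish=False):
    v,u=np.mgrid[0:480,0:640]; K=d["K"]; z=d["depth"]
    a=(u-K[0,2])/K[0,0]; b=(v-K[1,2])/K[1,1]
    if fish:
        r=np.hypot(a,b)+1e-12; s=np.tan(np.minimum(r,1.5))/r; a=a*s;b=b*s
    P=np.stack([a*z,b*z,z],-1)
    R=cv2.Rodrigues(np.asarray(d["rvec"],float))[0]
    W=(P-np.asarray(d["tvec"]).reshape(3))@R
    W[z<=0]=np.nan
    return W
def proj(d,X,fish=False):
    R=cv2.Rodrigues(np.asarray(d["rvec"],float))[0]
    C=np.asarray(X)@R.T+np.asarray(d["tvec"]).reshape(3)
    K=d["K"]
    a=C[...,0]/C[...,2];b=C[...,1]/C[...,2]
    if fish:
        r=np.hypot(a,b)+1e-12; s=np.arctan(r)/r;a=a*s;b=b*s
    return np.stack([a*K[0,0]+K[0,2],b*K[1,1]+K[1,2]],-1)
E
python3 - <<'E'
from h import *
for n in("top","scene"):
    d=dict(np.load(f"pics/{n}0.npz")); W=cloud(d)
    print(n)
    for nm,lo,hi in(("lamp",.135,.15),("det",.108,.12)):
        m=(W[...,2]>lo)&(W[...,2]<hi)&(W[...,0]>.4)&(W[...,0]<.85)&(abs(W[...,1])<.28)
        n_,lab,st,c=cv2.connectedComponentsWithStats(m.astype(np.uint8))
        for i in range(1,n_):
            if st[i,4]>60:
                q=W[lab==i]; r=cv2.minAreaRect((q[:,:2]*1000).astype(np.float32)); print(nm,st[i],q.mean(0).round(4),r)
E
python3 - <<'E'
import cv2
a=cv2.imread('pics/top0.png')[170:270,250:450];cv2.imwrite('pics/topz.png',cv2.resize(a,None,fx=4,fy=4,interpolation=3))
a=cv2.imread('pics/scene0.png')[200:390,260:420];cv2.imwrite('pics/scenez.png',cv2.resize(a,None,fx=3,fy=3,interpolation=3))
E
```

```text
top
lamp [385 184  24  35 728] [ 0.5736 -0.2495  0.1414] ((574.104248046875, -248.9429931640625), (96.79562377929688, 62.0949821472168), 0.8268532156944275)
det [ 274  195   47   35 1140] [0.5438 0.0379 0.1131] ((545.6879272460938, 26.309825897216797), (91.96305084228516, 129.78001403808594), 6.0156121253967285)
scene
lamp [ 284  305   51   43 1101] [ 0.5761 -0.2527  0.1413] ((573.3064575195312, -253.03134155273438), (95.3736801147461, 60.04859924316406), 4.596842288970947)
det [ 352  210   51   53 1384] [0.5463 0.0321 0.1128] ((545.7632446289062, 22.379634857177734), (92.37847137451172, 132.46951293945312), 5.453147888183594)
```

View pics/topz.png

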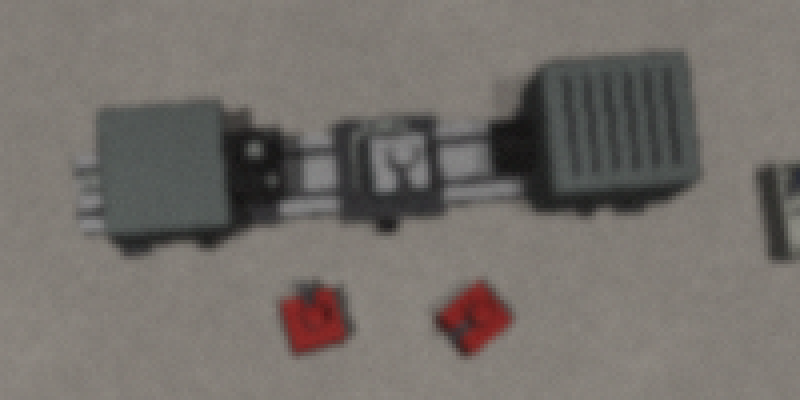

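View pics/scenez.png

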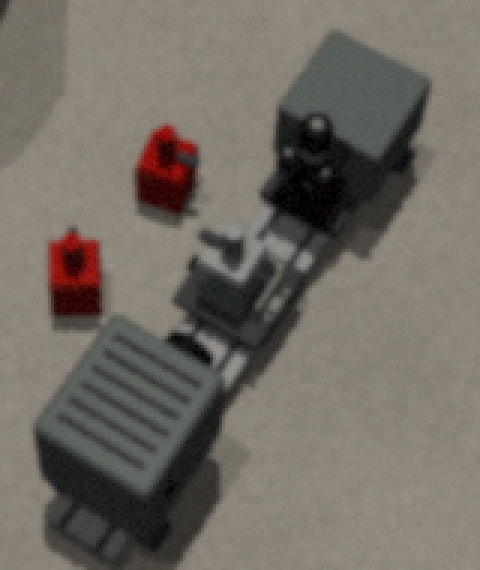

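Run:
```python
from h import *
d=np.load("pics/wrist0.npz");R=cv2.Rodrigues(d["rvec"])[0];C=-R.T@d["tvec"];print("cam",C,"axis",R[2])
s=state();print(s["eef_pos"],s["ee_rot"])
for n in("top","scene"):
    d=dict(np.load(f"pics/{n}0.npz")); W=cloud(d);I=d["color"].astype(int)
    # knob tops
    for nm,lo,hi in(("any",.128,.16),("cap",.100,.106)):
        m=(W[...,2]>lo)&(W[...,2]<hi)&(W[...,0]>.45)&(W[...,0]<.65)&(W[...,1]>-.18)&(W[...,1]<.2)
        n_,lab,st,c=cv2.connectedComponentsWithStats(m.astype(np.uint8))
        for i in range(1,n_):
            q=W[lab==i]; print(n,nm,st[i],q.mean(0).round(4),q.min(0).round(3),q.max(0).round(3))
```

```text
cam [ 0.19572963 -0.54586997  0.37336598] axis [-0.26597702 -0.05818662 -0.96222167]
[ 0.12804505 -0.56001481  0.23058421] [-3.14000369e+00 -1.08509232e-04  2.24796496e-01]
top any [309 204   9   9  69] [ 0.5486 -0.018   0.1518] [ 0.538 -0.029  0.134] [ 0.56  -0.007  0.157]
top any [348 206   6   6  29] [ 0.5506 -0.1211  0.1393] [ 0.543 -0.129  0.134] [ 0.558 -0.115  0.142]
top cap [342 205   8  14  44] [ 0.5475 -0.1092  0.1038] [ 0.53  -0.12   0.101] [ 0.567 -0.1    0.106]
top cap [347 204   6   3   8] [ 0.5673 -0.1203  0.1033] [ 0.564 -0.129  0.101] [ 0.571 -0.114  0.106]
top cap [352 204   4   4   6] [ 0.565  -0.1336  0.1036] [ 0.561 -0.137  0.101] [ 0.57  -0.129  0.105]
top cap [352 209   5   8  24] [ 0.5444 -0.1342  0.1038] [ 0.535 -0.14   0.101] [ 0.556 -0.129  0.106]
top cap [313 218   1   1   1] [ 0.5285 -0.0181  0.1023] [ 0.529 -0.018  0.102] [ 0.529 -0.018  0.102]
top cap [350 220   1   1   1] [ 0.5238 -0.1232  0.1049] [ 0.524 -0.123  0.105] [ 0.524 -0.123  0.105]
top cap [305 227   1   1   1] [0.5023 0.0043 0.1031] [0.502 0.004 0.103] [0.502 0.004 0.103]
top cap [279 229  
[... 2254 characters left out ...]
  1] [ 0.5718 -0.0221  0.1039] [ 0.572 -0.022  0.104] [ 0.572 -0.022  0.104]
scene cap [369 261   1   1   1] [ 0.5732 -0.0322  0.1054] [ 0.573 -0.032  0.105] [ 0.573 -0.032  0.105]
scene cap [333 275   1   1   1] [ 0.5304 -0.1115  0.1043] [ 0.53  -0.111  0.104] [ 0.53  -0.111  0.104]
scene cap [332 277   2   2   2] [ 0.5332 -0.1169  0.1036] [ 0.533 -0.119  0.103] [ 0.533 -0.115  0.105]
scene cap [326 278  23  18 121] [ 0.5566 -0.1289  0.1037] [ 0.531 -0.145  0.1  ] [ 0.573 -0.104  0.106]
scene cap [326 280   1   1   1] [ 0.526  -0.1315  0.1049] [ 0.526 -0.132  0.105] [ 0.526 -0.132  0.105]
scene cap [325 288   1   1   1] [ 0.5353 -0.1471  0.1009] [ 0.535 -0.147  0.101] [ 0.535 -0.147  0.101]
```

```bash
python3 -m crank '[[85,[0.8,1,0.8],0],[85,[1.7,2,1.6],0],[85,[2.7,3.2,2],0],[85,[3.7,4.4,2],0],[85,[4.7,5.6,2],0],[85,[5.7,6.8,2],0],[85,[6.7,8,2],0],[85,[7.7,9.2,2],0]]' 60
```

```text
t: 0.82
eef_pos: [0.3212, -0.3282, 0.2805]
ee_rot: [-3.14, -0.0, 0.224]
contact_force: [-0.5, -0.1, 0.0]
grip_width: 0.99
```

```bash
python3 -m crank '[[85,[1,1.2,0],0],[85,[2,2.4,0],0],[85,[3,3.6,0],0],[85,[4,4.8,0],0],[85,[5,6,0],0],[85,[6,7.2,0],0],[85,[7,8.4,0],0],[85,[7.6,9.2,0],0]]'
python3 - <<'E'
from h import *
d=get("wrist","w1");print(state()["eef_pos"],state()["ee_rot"],state()["t"])
E
```

```text
t: 1.48
eef_pos: [0.5132, -0.0953, 0.2803]
ee_rot: [-3.139, -0.001, 0.226]
contact_force: [0.5, -1.3, 0.1]
grip_width: 0.994
[ 0.51530062 -0.09266525  0.28019336] [-3.13658567 -0.003917    0.22796923] 1.5333
```

View pics/w1.png

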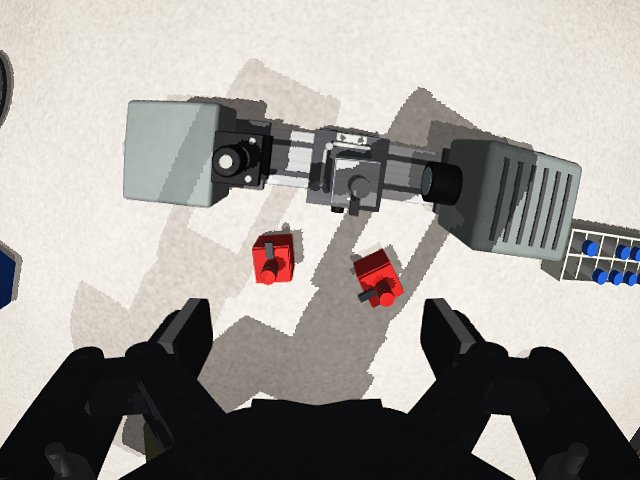

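The wrist view shows the block at (355,180) with its tab at (352,208), the pull knob at (227,162), and the lamp tube at (440,183). I'll measure from this cloud.

```bash
cat > meas.py <<'E'
from h import *
import sys
def meas(d,fish=True):
    W=cloud(d,fish); out={}
    roi=(W[...,0]>.45)&(W[...,0]<.68)&(W[...,1]>-.36)&(W[...,1]<.17)
    for nm,lo,hi,a in(("lamp",.139,.145,300),("det",.111,.117,300),("bench?",.066,.0705,15),("cap",.104,.108,40),("tabtop",.110,.1145,8),("top140",.137,.1425,15),("top154",.150,.158,15),("stage",.047,.053,100),("rail",.027,.033,100)):
        m=roi&(W[...,2]>lo)&(W[...,2]<hi)
        n_,lab,st,c=cv2.connectedComponentsWithStats(m.astype(np.uint8))
        for i in range(1,n_):
            if st[i,4]>=a:
                q=W[lab==i]; r=cv2.minAreaRect((q[:,:2]*1000).astype(np.float32))
                print(nm,st[i],"mean",(q.mean(0)*1000).round(1),"rect",np.round(r[0],1),np.round(r[1],1),round(r[2],2))
if __name__=="__main__":
    f=sys.argv[1]; meas(dict(np.load(f"pics/{f}.npz")),f[0]=="w")
E
python3 meas.py w1
python3 - <<'E'
import cv2
a=cv2.imread('pics/w1.png')[110:230,200:460];cv2.imwrite('pics/w1z.png',cv2.resize(a,None,fx=3,fy=3,interpolation=2))
E
```

```text
lamp [ 470  142  112  119 9538] mean [ 576.7 -266.7  142.3] rect [ 576.5 -271.8] [ 93.5 104.1] 5.44
det [  123   100   141   108 10679] mean [546.9  34.  114.3] rect [547.   25.7] [ 91.8 130.2] 5.38
bench? [229 110   3  22  27] mean [580.9   4.3  68.3] rect [581.6   4.3] [20.5  1.6] 5.27
bench? [454 140   6  25  46] mean [ 603.5 -217.2   68.2] rect [ 604.  -217.2] [24.9  2.4] 3.26
bench? [319 142  52  45 286] mean [ 570.8 -101.3   68.3] rect [ 569.9 -101.6] [29.8 61.7] 50.95
bench? [443 205   5  21  31] mean [ 540.1 -223.2   68.4] rect [ 539.4 -223.4] [20.9  1.2] 4.7
bench? [379 283  12   5  26] mean [ 453.6 -181.9   68.5] rect [ 453.1 -182.9] [ 3.9 11.9] 6.77
cap [456 140  22  98 174] mean [ 573.2 -220.3  106.1] rect [ 572.3 -220.5] [90.7  3.8] 4.21
cap [ 332  159   49   48 1426] mean [ 553.7 -120.6  106.2] rect [ 551.9 -121.9] [38.6 38.7] 7.34
tabtop [ 123  100  141  109 6498] mean [547.   33.6 113.7] rect [546.8  25.7] [ 92.6 130.2] 5.55
tabtop [470 140  11  35  74] mean [ 601.7 -217.5  112.4] rect [ 601.8 -217.3] [31.8  3.6] 0.21
tabtop [219 175   4   4   8] mean [533.   -6.9 113
[... 197 characters left out ...]
 533.3 -124.7] [18.   8.4] 9.01
top140 [ 468  141  114  120 5970] mean [ 576.9 -264.   141.4] rect [ 576.4 -271.4] [ 94.9 104.8] 5.68
top140 [239 147   8  25  33] mean [554.7 -29.3 139.9] rect [554.3 -28.9] [18.6  4.6] 15.99
top140 [351 178  20  21 312] mean [ 552.1 -121.7  140.1] rect [ 551.7 -121.7] [14.6 15.4] 78.99
top154 [211 145  33  32 809] mean [551.9 -19.8 154. ] rect [551.7 -19.2] [23.7 23.9] 89.0
stage [ 306  129   84   83 2930] mean [ 562.8 -111.2   50.4] rect [ 557.  -117.8] [76.7 76.7] 6.24
rail [ 264  128   51   61 2267] mean [555.5 -57.8  30.4] rect [554.7 -56.5] [61.1 46.2] 5.22
rail [ 381  144   62   63 2287] mean [ 568.6 -182.3   30.3] rect [ 568.1 -188.3] [61.  60.4] 5.88
```

View pics/w1z.png

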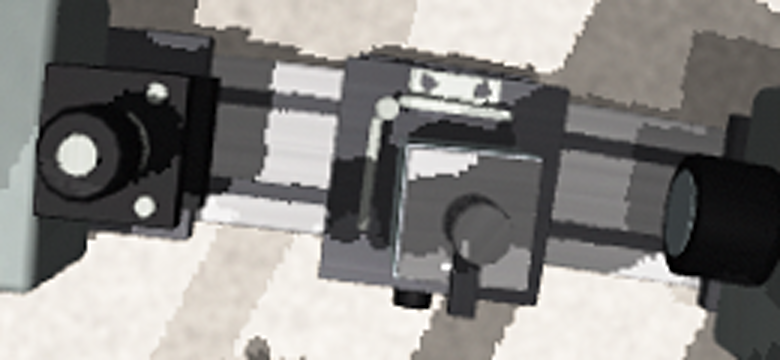

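```bash
python3 -m crank '[[60,[0.5,-0.4,-0.9],-0.3],[60,[1,-0.8,-1.8],-0.6],[60,[1.46,-1.16,-2.7],-0.8],[60,[1.46,-1.16,-3.5],-0.8],[60,[1.46,-1.16,-4.2],-0.8],[60,[1.46,-1.16,-4.4],-0.8],[60,[1.46,-1.16,-4.4],-0.8],[60,[1.46,-1.16,-4.4],-0.8]]'
python3 - <<'E'
from h import *
s=state();print(s["eef_pos"],s["ee_rot"])
d=get("wrist","w2");print(state()["eef_pos"],state()["ee_rot"],state()["t"])
E
python3 meas.py w2
```

```text
t: 2.2
eef_pos: [0.5518, -0.1218, 0.1705]
ee_rot: [-3.137, -0.004, 0.144]
contact_force: [0.9, -0.2, -0.0]
grip_width: 0.706
[ 0.55178384 -0.12182393  0.17045873] [-3.13653991 -0.00378638  0.14404159]
[ 0.55234423 -0.12193669  0.17120277] [-3.13729299 -0.00532183  0.14412059] 2.25
lamp [  486   184   153   158 17697] mean [ 579.1 -263.8  142.4] rect [ 576.7 -272.3] [ 93.2 105. ] 5.93
lamp [300 264  31  31 699] mean [ 552.3 -122.1  140.3] rect [ 552.2 -122. ] [15.4 15.4] 41.93
det [   16   163   164   141 14396] mean [550.3  30.8 114.3] rect [547.2  25.5] [ 91.5 130.7] 5.57
det [468 177  39 145 669] mean [ 576.1 -220.1  114. ] rect [ 573.  -221.4] [93.1 10.5] 0.2
bench? [141 158   8  43 107] mean [580.3   4.4  68.2] rect [580.3   4.3] [30.6  4.5] 12.9
bench? [459 172   9  38  91] mean [ 603.6 -217.3   68.1] rect [ 603.2 -217.3] [26.7  2.8] 1.07
bench? [271 193  68  63 619] mean [ 570.4 -102.3   68.2] rect [ 569.9 -102.2] [29.4 61.7] 50.73
bench? [289 212  16   2  24] mean [ 570.1 -106.    68.4] rect [ 570.  -106.2] [ 0.6 10.3] 6.68
bench? [306 212  16   2  22] mean [ 571.7 -117.8   68
[... 1781 characters left out ...]
 rect [581.5   4.1] [30.3 10.8] 34.18
stage [450 167  14  43 104] mean [ 603.2 -217.8   50.4] rect [ 603.4 -218.1] [ 6.1 33.4] 82.66
stage [ 260  173  107  105 4920] mean [ 567.3 -116.3   50.4] rect [ 557.1 -117.8] [76.6 76. ] 5.75
stage [200 188   9  59 146] mean [555.1 -38.4  50.1] rect [553.9 -38.9] [43.4  4.2] 10.45
stage [339 335  57  29 266] mean [ 462.2 -177.2   50. ] rect [ 462.3 -180.6] [24.4 49. ] 0.15
rail [ 206  172   55   79 3839] mean [556.1 -56.1  30.4] rect [555.9 -55. ] [63.3 44.1] 5.84
rail [ 362  181   81   76 4389] mean [ 571.  -182.    30.3] rect [ 568.3 -188.4] [60.5 62.2] 5.21
rail [337 324  43  22 148] mean [ 462.5 -171.4   29.9] rect [ 462.3 -170.9] [ 7.  39.3] 30.09
```

View pics/w2.png

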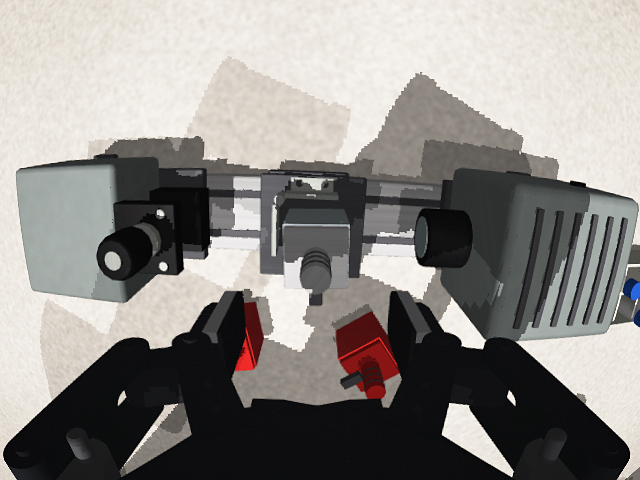

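```bash
python3 -m crank '[[60,[0,0,-0.8],0],[60,[0,0,-1.6],0],[60,[0,0,-2.1],0],[60,[0,0,-2.32],0],[60,[0,0,-2.32],0],[10,[0,0,-2.32],0],[10,[0,0,-2.32],0],[10,[0,0,-2.32],0]]' 60
python3 -m crank '[[10,[0,0,0],0],[10,[0,0,0],0],[10,[0,0,0],0],[10,[0,0,0],0],[10,[0,0,0],0],[10,[0,0,0],0],[10,[0,0,0.05],0],[10,[0,0,0.1],0]]'
python3 - <<'E'
from h import *
d=get("wrist","w3");print(state()["eef_pos"],state()["ee_rot"],state()["t"])
E
python3 meas.py w3 | egrep "cap|tabt|stage"
```

```text
t: 2.92
eef_pos: [0.5534, -0.1222, 0.1146]
ee_rot: [-3.138, -0.008, 0.144]
contact_force: [-0.4, -0.7, -0.9]
grip_width: 0.283
t: 3.58
eef_pos: [0.5529, -0.1221, 0.1166]
ee_rot: [-3.138, -0.007, 0.144]
contact_force: [-0.8, -0.2, -1.6]
grip_width: 0.164
[ 0.55302501 -0.12213195  0.11685136] [-3.13806169 -0.00698225  0.14416976] 3.6333
cap [ 59 173  89 138 695] mean [568.1 -19.5 106. ] rect [570.1 -20.2] [81.5 30. ] 48.36
cap [496 190  54 173 707] mean [ 577.2 -220.1  106. ] rect [ 572.9 -221.3] [93.6 10.9] 0.29
cap [624 197  15   8  58] mean [ 627.2 -290.4  105.5] rect [ 627.1 -289.1] [ 3.3 15. ] 5.81
cap [ 273  257   88   41 1319] mean [ 565.4 -124.   107.2] rect [ 562.1 -121.8] [17.9 38.1] 7.65
cap [ 84 316   8  23  90] mean [512.4  -2.6 106.1] rect [511.7  -2.7] [14.2  2.5] 2.52
tabtop [   0  175  144  170 8066] mean [554.6  11.  113.7] rect [548.1  16.2] [ 91.8 112. ] 5.44
tabtop [501 191  50 179 917] mean [ 577.3 -220.   112.3] rect [ 572. -221.] [94.3  8.3] 3.31
tabtop [555 193  11   1  11] mean [ 619.8 -228.6  111.6] rect [ 619.7 -228.5] [0.2 8.3] 7.48
tabtop [568 195  12   1  12] mean [ 620.6 -236.9  112.3] rect [ 620.5 -236.8] [ 0.2 10.2] 7.61
tabtop [583 197   9   1   9] mean [ 621.4 -246.   112.6] rect [ 621.5 -246.2] [0.2 7.3] 8.18
tabtop [598 199   9   1   9] mean [ 622.6 -257.9  111.7] rect [ 622.6 -257.8] [0.2 9.5] 6.91
tabtop [ 16 221   5   8  18] mean [567.2  35.4 113.9] rect [567.6  35.7] [4.  3.8] 88.04
tabtop [300 287  33  13 137] mean [ 558.1 -122.2  112.2] rect [ 557.5 -122.5] [ 4.7 14. ] 4.59
tabtop [307 356  17   4  36] mean [ 525.1 -126.6  113.7] rect [ 525.1 -126.6] [2.3 7.5] 4.54
stage [115 164  70 109 532] mean [567.1 -20.3  50. ] rect [569.1 -21.1] [79.5 30.1] 48.0
stage [477 177  22  53 188] mean [ 603.4 -217.9   50.5] rect [ 603.3 -218.5] [ 7.5 34.5] 80.38
stage [ 246  184  132  122 7030] mean [ 570.3 -114.3   50.4] rect [ 557.5 -117.9] [75.9 76.2] 6.05
```

View pics/w3.png

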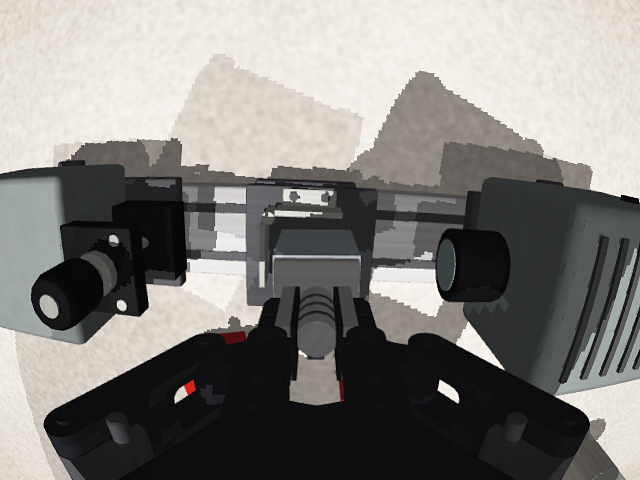

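```bash
python3 -m crank '[[10,[0,0,0.5],0],[10,[0,0,1],0],[10,[0,0,1],1],[10,[0,0,1],2.1],[10,[0,0,1],3.2],[10,[0,0,1],4.3],[10,[0,0,1],5.4],[10,[0,0,1],6.5]]'
python3 -m crank '[[10,[0.1,0.1,0],1.1],[10,[0.17,0.18,0],2.2],[10,[0.17,0.18,0],3.3],[10,[0.17,0.18,0],4.4],[10,[0.17,0.18,0],5.5],[10,[0.17,0.18,0],6.6],[10,[0.17,0.18,0],7.6],[10,[0.17,0.18,0],8.1]]'
python3 - <<'E'
from h import *
d=get("wrist","w4");print(state()["eef_pos"],state()["ee_rot"],state()["t"])
E
python3 meas.py w4 | egrep "stage"
```

```text
t: 4.3
eef_pos: [0.5526, -0.122, 0.1414]
ee_rot: [-3.137, -0.007, 0.831]
contact_force: [-0.6, 0.4, -2.3]
grip_width: 0.16
t: 4.97
eef_pos: [0.5565, -0.1174, 0.1409]
ee_rot: [-3.136, -0.007, 1.684]
contact_force: [-0.6, 0.4, -2.4]
grip_width: 0.161
[ 0.55649636 -0.11742119  0.14091264] [-3.13614763 -0.00695992  1.68400153] 5.0167
stage [174 112  10  23 104] mean [458.  -45.4  50.1] rect [458.1 -45.4] [ 3.6 15. ] 22.47
stage [165 146  26  31 145] mean [463.7 -71.1  50.1] rect [462.3 -74. ] [24.1 11.9] 58.84
stage [ 260  187  118  112 5807] mean [ 553.6 -103.2   50.3] rect [ 557.  -117.5] [76.4 76.1] 5.88
stage [163 280  34  43 255] mean [ 462.1 -171.6   49.9] rect [ 461.9 -171.5] [ 3.2 37.8] 39.32
```

View pics/w4.png

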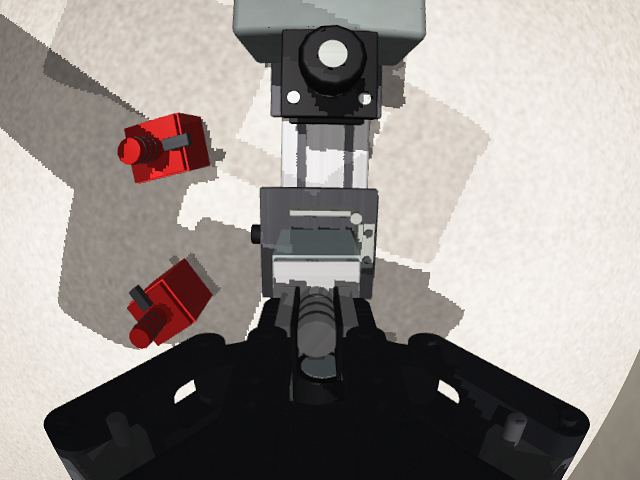

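The wrist view shows the block held and turned, with the cap edge at (318,258) running roughly parallel to the far flange. I'll measure the cap against the stage.

Run:
```python
from h import *
d=dict(np.load("pics/w4.npz"));W=cloud(d,True)
for nm,lo,hi in(("cap",.125,.134),("fl",.065,.071),("stage",.047,.053)):
    m=(W[...,2]>lo)&(W[...,2]<hi)&(W[...,0]>.49)&(W[...,0]<.62)&(W[...,1]>-.17)&(W[...,1]<-.06)
    m[:, :250]=0;m[:,390:]=0
    n_,lab,st,c=cv2.connectedComponentsWithStats(m.astype(np.uint8))
    for i in range(1,n_):
        if st[i,4]>60:
            q=W[lab==i];r=cv2.minAreaRect((q[:,:2]*1000).astype(np.float32));print(nm,st[i],(q.mean(0)*1000).round(1),r,(q.min(0)*1000).round(1),(q.max(0)*1000).round(1))
            if nm=="cap":
                # far edge: topmost pixel per column
                uu=np.arange(st[i,0]+8,st[i,0]+st[i,2]-8); e=[]
                for u in uu:
                    v=np.where(lab[:,u]==i)[0]
                    if len(v): e.append(W[v[0],u])
                e=np.array(e);p=np.polyfit(e[:,0],e[:,1],1);print("edge ang deg",np.degrees(np.arctan(p[0])),e.mean(0),e.min(0),e.max(0))
```

```text
cap [ 273  253   88   45 3090] [ 555.2 -106.4  131.2] ((555.6870727539062, -110.03341674804688), (39.74197006225586, 21.381736755371094), 4.92793607711792) [ 535.3 -120.5  125. ] [576.4 -97.8 134. ]
edge ang deg 6.0162973382823255 [ 0.55470174 -0.10008596  0.1258141 ] [ 0.53894558 -0.10190489  0.12502275] [ 0.57054505 -0.09831884  0.12719385]
fl [290 209  73  60 603] [566.7 -95.6  68. ] ((567.6311645507812, -98.07782745361328), (25.915510177612305, 56.587486267089844), 58.35137176513672) [ 537.8 -124.    65. ] [584.9 -89.1  70.6]
stage [ 260  187  118  112 5807] [ 553.6 -103.2   50.3] ((557.0498657226562, -117.4765625), (76.43222045898438, 76.14595794677734), 5.878171443939209) [ 516.3 -159.1   47. ] [598.2 -75.9  53. ]
```

```bash
python3 -m crank '[[10,[0,0,-0.3],0],[10,[0,0,-0.6],0],[10,[0,0,-0.8],0],[10,[0,0,-0.9],0],[10,[0,0,-0.96],0],[10,[0,0,-1],0],[10,[0,0,-1],0],[10,[0,0,-1],0]]'
python3 -m crank '[[10,[0,0,-0.02],0],[10,[0,0,-0.04],0],[10,[0,0,-0.06],0],[10,[0,0,-0.08],0],[10,[0,0,-0.1],0],[10,[0,0,-0.1],0],[10,[0,0,-0.1],0],[10,[0,0,-0.1],0]]'
```

```text
t: 5.68
eef_pos: [0.5567, -0.1175, 0.116]
ee_rot: [-3.136, -0.007, 1.684]
contact_force: [0.5, 0.4, -1.2]
grip_width: 0.165
t: 6.35
eef_pos: [0.5569, -0.1177, 0.115]
ee_rot: [-3.138, -0.006, 1.684]
contact_force: [-2.5, -0.2, 7.4]
grip_width: 0.164
```

```bash
python3 -m crank '[[10,[0.04,0.004,0.03],0],[10,[0.08,0.008,0.03],0],[10,[0.11,0.01,0.03],0],[10,[0.14,0.013,0.03],0],[10,[0.16,0.015,0.03],0],[10,[0.18,0.018,0.03],0],[10,[0.19,0.018,0.03],0],[10,[0.19,0.018,0.03],0]]'
```

```text
t: 7.02
eef_pos: [0.5613, -0.1172, 0.1154]
ee_rot: [-3.137, -0.006, 1.684]
contact_force: [-0.3, -1.3, -2.5]
grip_width: 0.164
```

```bash
python3 -m crank '[[10,[0.02,0.002,-0.02],0],[10,[0.04,0.004,-0.03],0],[10,[0.06,0.006,-0.03],0],[10,[0.08,0.008,-0.03],0],[10,[0.08,0.008,-0.03],0],[10,[0.08,0.008,-0.03],0],[10,[0.08,0.008,-0.03],0],[10,[0.08,0.008,-0.03],0]]'
```

```text
t: 7.68
eef_pos: [0.5618, -0.1171, 0.1151]
ee_rot: [-3.134, -0.006, 1.684]
contact_force: [-4.6, -0.0, 4.4]
grip_width: 0.165
```

```bash
python3 -m crank '[[10,[0.035,0.04,0],0],[10,[0.03,0.08,0],0],[10,[0.028,0.11,0],0],[10,[0.025,0.14,0],0],[10,[0.022,0.17,0],0],[10,[0.02,0.19,0],0],[10,[0.02,0.2,0],0],[10,[0.02,0.2,0],0]]'
```

```text
t: 8.35
eef_pos: [0.5617, -0.1143, 0.1156]
ee_rot: [-3.133, -0.002, 1.685]
contact_force: [-5.3, -6.5, 3.9]
grip_width: 0.157
```

```bash
python3 -m crank '[[10,[0.02,0.03,-0.04],0],[10,[0.02,0.03,-0.06],0],[10,[0,0,-0.04],0],[40,[0,0,-0.02],0],[40,[0,0,0],0],[40,[0,0,0],0],[40,[0,0,0],0],[40,[0,0,0],0]]'
python3 -m crank '[[45,[0,0,0.6],0],[45,[0,0,1.4],0],[45,[0,0,2.2],0],[45,[0,-0.5,3],0],[45,[0,-1,3.8],0],[45,[0,-1.5,4.4],0],[45,[0,-1.5,4.4],0],[45,[0,-1.5,4.4],0]]'
python3 - <<'E'
from h import *
d=get("wrist","w5");print(state()["eef_pos"],state()["ee_rot"],state()["t"])
E
python3 meas.py w5 |egrep -v rail
```

```text
t: 9.02
eef_pos: [0.5622, -0.114, 0.1155]
ee_rot: [-3.133, -0.003, 1.685]
contact_force: [-0.3, -0.3, -0.3]
grip_width: 0.471
t: 9.68
eef_pos: [0.5628, -0.1517, 0.226]
ee_rot: [-3.135, -0.002, 1.684]
contact_force: [-1.3, -0.7, -0.1]
grip_width: 0.528
[ 0.56180068 -0.15100234  0.22480362] [-3.13286782 -0.00363238  1.68456272] 9.7333
lamp [307 184  26  25 466] mean [ 560.7 -118.6  140.3] rect [ 560.7 -118.7] [15.2 15.1] 22.51
lamp [ 255  339  124   67 6978] mean [ 573.2 -246.7  142.3] rect [ 574.  -249.5] [92.9 58.4] 5.66
det [ 257    0  132   76 4760] mean [550.3  -6.  114.2] rect [550.9 -10.4] [91.8 58.3] 7.01
det [265 320 104   7 384] mean [ 570.2 -220.5  114. ] rect [ 570.1 -220.6] [80.5  2.3] 5.63
bench? [269  36  21   3  29] mean [514.5  -2.4  68.3] rect [514.8  -2.4] [16.3  0.9] 4.05
bench? [355  37  18   3  31] mean [582.3   4.4  67.9] rect [582.5   4.5] [13.7  1.2] 8.02
bench? [295 148  54  27 245] mean [562.9 -93.8  68.3] rect [562.4 -94. ] [17.1 46.9] 72.51
bench? [346 176   3  26  47] mean [ 584.1 -122.6   68.1] rect [ 583.9 -121.1] [ 1.8 20.7] 6.16
bench? [186 236   6  14
[... 881 characters left out ...]
ct [ 569.9 -220.6] [81.8  2.2] 5.37
top140 [306  45  13  10  21] mean [545.7 -29.4 140.2] rect [545.6 -29.3] [1.2 9.3] 57.26
top140 [320  45  22  11  31] mean [557.2 -28.9 139.7] rect [557.6 -28.4] [14.   2.3] 32.79
top140 [307 183  26  26 489] mean [ 560.6 -118.4  140.2] rect [ 560.7 -118.6] [15.2 15.1] 22.51
top140 [ 255  337  125   68 4524] mean [ 572.6 -244.   141.4] rect [ 574.  -249.2] [94.6 59.1] 5.59
top154 [ 303   13   41   39 1235] mean [551.4 -20.1 154.1] rect [551.4 -19.2] [23.3 24.1] 6.63
stage [ 271  134   90   88 4031] mean [ 551.9 -112.8   50.3] rect [ 557.2 -117.6] [76.3 76.6] 6.27
stage [193 210  25  36 138] mean [ 462.2 -171.6   49.9] rect [ 461.9 -171.2] [ 4.  37.5] 36.58
```

View pics/w5.png

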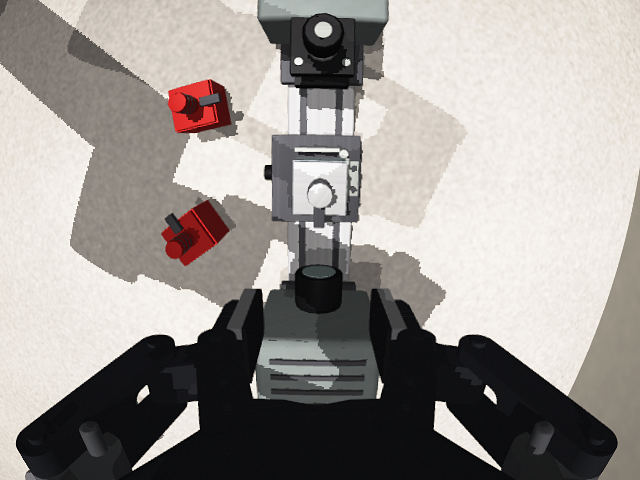

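Run:
```python
import cv2
a=cv2.imread('pics/w5.png')[120:240,250:380];cv2.imwrite('pics/w5z.png',cv2.resize(a,None,fx=5,fy=5,interpolation=2))
```

```text
(no output)
```

View pics/w5z.png

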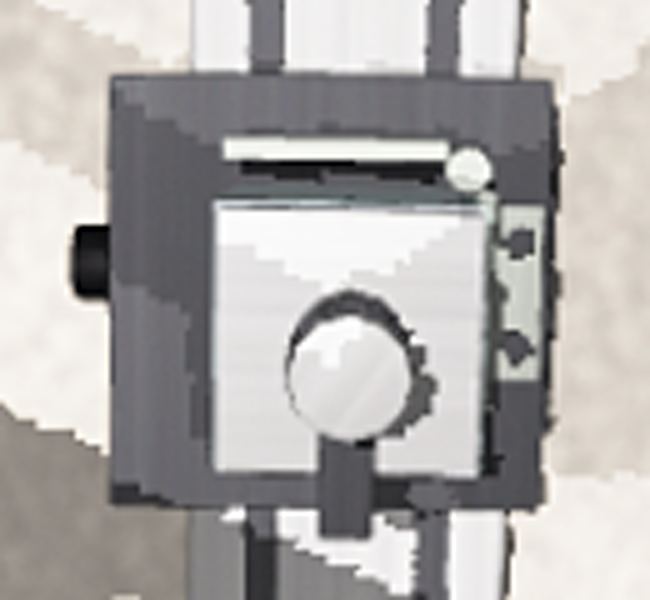

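The block sits flush in x but is still about 4.5 mm short in y. It tipped when pushed at the knob and fell back on release. I'll straddle the tab and push low on the glass instead.

```bash
python3 -m crank '[[18,[0.06,-0.1,-0.8],-0.08],[18,[0.13,-0.18,-1.8],-0.15],[18,[0.13,-0.18,-2.8],-0.15],[18,[0.13,-0.18,-3.4],-0.15],[18,[0.13,-0.18,-3.6],-0.15],[18,[0.13,-0.18,-3.6],-0.15],[18,[0.13,-0.18,-3.6],-0.15],[18,[0.13,-0.18,-3.6],-0.15]]'
python3 - <<'E'
from h import *
d=get("wrist","w6");print(state()["eef_pos"],state()["ee_rot"],state()["grip_width"])
E
python3 meas.py w6 |egrep "cap|tabtop|top"
```

```text
t: 10.4
eef_pos: [0.5658, -0.1554, 0.1355]
ee_rot: [-3.134, -0.003, 1.669]
contact_force: [-0.1, 0.0, 0.5]
grip_width: 0.212
[ 0.5659875  -0.15554098  0.13589809] [-3.13490555e+00 -2.79673610e-03  1.66910457e+00] 0.2137985228518328
cap [267  35  26   4  56] mean [537.1 -40.4 106. ] rect [537.4 -40.3] [11.9  1. ] 6.22
cap [294  35  67   4 133] mean [560.5 -38.1 105.9] rect [559.3 -38.3] [30.7  1.2] 5.89
cap [ 273  165   82   79 4509] mean [ 560.7 -115.8  106.2] rect [ 560.7 -118.5] [38.1 37.9] 5.55
cap [284 381  65   7 279] mean [ 572.  -220.4  106. ] rect [ 572.  -220.3] [36.9  2.7] 6.06
tabtop [ 264    0  100   36 1800] mean [552.8 -32.7 113.6] rect [552.3 -30.9] [44.4 17.1] 5.56
tabtop [305 239  17  26 412] mean [ 562.7 -139.7  112.2] rect [ 562.7 -139.6] [ 7.6 12.7] 5.55
tabtop [283 387  67   8 312] mean [ 571.7 -220.5  112.2] rect [ 572.1 -220.4] [37.1  2.3] 6.5
top140 [ 291  199   42   42 1306] mean [ 560.6 -118.3  140.2] rect [ 560.7 -118.5] [15.7 15.4] 57.56
top140 [278 287  17   6  35] mean [ 553.4 -146.7  141.2] rect [ 553.1 -146.7] [1.9 6.7] 82.29
top140 [339 287  17   4  39] mean [ 577.  -144.3  141.3] rect [ 577.2 -144.2] [6.4 0.9] 8.44
top140 [337 309   2  25  33] mean [ 575.5 -160.6  138.5] rect [ 575.6 -161. ] [ 0.5 10.2] 5.93
top140 [295 311   1  23  23] mean [ 557.7 -163.2  138.8] rect [ 557.7 -163. ] [ 0.1 10. ] 5.18
top154 [256 296  38  49 378] mean [ 550.8 -150.   154. ] rect [ 550.4 -155.9] [13.7 19.3] 4.99
top154 [340 296  19  16 165] mean [ 577.  -144.5  154.1] rect [ 577.5 -146.8] [6.4 6.5] 6.15
top154 [360 305  18  12 157] mean [ 584.8 -147.7  153.9] rect [ 584.9 -147.8] [6.  1.9] 2.88
top154 [339 313   3  27  48] mean [ 575.2 -155.   153.7] rect [ 575.1 -154.5] [ 0.4 13.3] 4.46
```

View pics/w6.png

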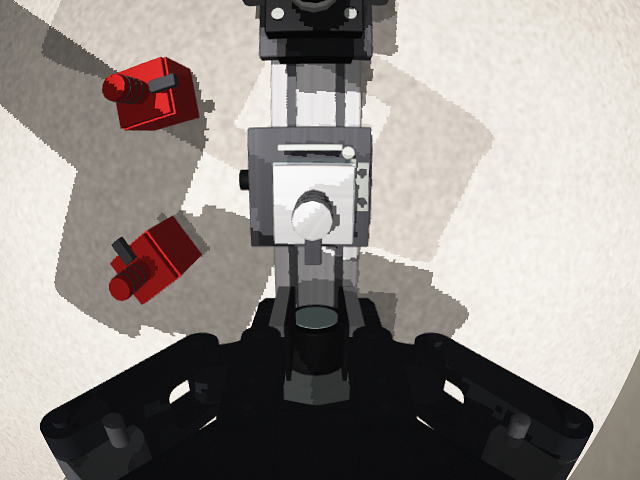

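```bash
python3 -m crank '[[18,[-0.1,0,0],0],[18,[-0.12,0,-0.6],0],[18,[-0.12,0,-1.2],0],[18,[-0.12,0,-1.8],0],[18,[-0.12,0,-2.2],0],[18,[-0.12,0,-2.4],0],[18,[-0.12,0,-2.4],0],[18,[-0.12,0,-2.4],0]]'
```

```text
t: 11.12
eef_pos: [0.5633, -0.1557, 0.0763]
ee_rot: [-3.135, -0.003, 1.669]
contact_force: [0.6, -0.0, 0.8]
grip_width: 0.215
```

```bash
python3 -m crank '[[18,[-0.005,0.06,0],0],[18,[-0.012,0.12,0],0],[18,[-0.018,0.18,0],0],[18,[-0.024,0.24,0],0],[18,[-0.03,0.3,0],0],[18,[-0.035,0.36,0],0],[18,[-0.039,0.4,0],0],[18,[-0.039,0.4,0],0]]'
python3 - <<'E'
from h import *
d=get("wrist","w7");print(state()["eef_pos"],state()["ee_rot"],state()["grip_width"])
E
python3 meas.py w7 |egrep "cap|tabtop|top140|stage|bench"
python3 - <<'E'
import cv2
a=cv2.imread('pics/w7.png')[120:400,200:440];cv2.imwrite('pics/w7z.png',cv2.resize(a,None,fx=2,fy=2,interpolation=2))
E
```

```text
t: 11.78
eef_pos: [0.5627, -0.1458, 0.0766]
ee_rot: [-3.136, -0.002, 1.669]
contact_force: [0.8, -1.6, 0.6]
grip_width: 0.212
[ 0.56272954 -0.14585186  0.07657569] [-3.13621898e+00 -1.92337223e-03  1.66927923e+00] 0.20772866067414184
bench? [87 88  7 20 82] mean [450.8 -63.1  68.2] rect [451.  -62.9] [8.9 2. ] 89.68
bench? [268 170 104  17 863] mean [561.  -92.4  68.2] rect [559.1 -93.1] [42.8  6.2] 3.3
bench? [270 183  23   2  33] mean [543.8 -97.6  68.2] rect [543.5 -97.6] [8.9 0.2] 5.41
bench? [294 183  20   2  29] mean [552.7 -96.8  68.6] rect [552.7 -96.8] [7.9 0.3] 5.42
bench? [ 96 320  14  25 115] mean [ 453.  -180.9   68.2] rect [ 452.9 -182.1] [ 4.4 14.2] 5.29
bench? [291 375  51   7 260] mean [ 567.3 -190.6   68.4] rect [ 567.2 -190.8] [25.1  2.6] 4.16
cap [247  12 143   8 556] mean [552.9 -38.9 106.1] rect [553.1 -38.8] [43.3  1.5] 5.63
cap [ 257  199  121  120 9088] mean [ 560.  -111.6  106.2] rect [ 560.6 -116.7] [38.4 40.1] 5.48
cap [251 321  18   6  62] mean [ 542.7 -141.8  105.4] rect [ 542.9 -141.7] [5.8 1.1] 5.81
cap [364 321  18   6  57] mean [ 582.1 -137.9  105.5]
[... 1123 characters left out ...]
 -158.9  139.6] rect [ 526.3 -160.2] [11.1  6.4] 8.09
top140 [425 408  37  26 469] mean [ 601.5 -151.6  139.6] rect [ 602.7 -152.6] [11.4  6.1] 5.19
stage [120  53  11  23 156] mean [457.8 -44.6  49.9] rect [457.7 -44.4] [ 3.3 12.6] 20.86
stage [269  53  52   5 134] mean [541.8 -40.   50.1] rect [542.6 -40. ] [22.8  0.9] 5.46
stage [322  53  46   4 127] mean [565.4 -37.6  50.3] rect [564.9 -37.8] [20.2  1.1] 6.49
stage [107  92  33  45 341] mean [463.  -71.6  50. ] rect [462.1 -73.3] [25.6 12.8] 61.37
stage [ 228  143  165  156 9518] mean [ 549.7 -105.4   50.3] rect [ 557.1 -118. ] [76.5 76.1] 5.53
stage [108 274  47  59 516] mean [ 462.  -171.5   50. ] rect [ 462.  -171.4] [ 6.4 38.3] 34.49
```

View pics/w7z.png

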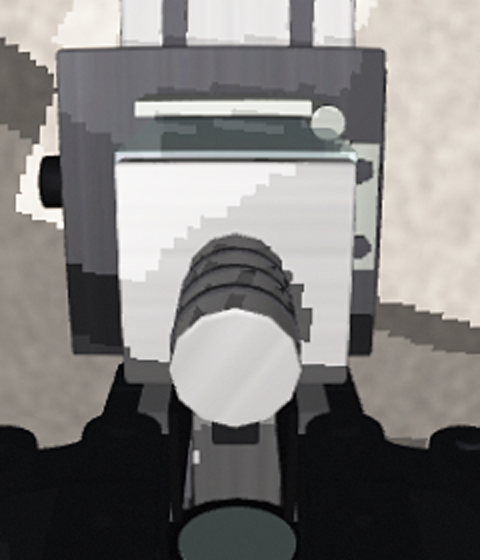

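```bash
python3 -m crank '[[18,[-0.002,0.03,0],0],[18,[-0.005,0.06,0],0],[18,[-0.008,0.09,0],0],[18,[-0.01,0.12,0],0],[18,[-0.012,0.13,0],0],[18,[-0.013,0.14,0],0],[18,[-0.013,0.14,0],0],[18,[-0.013,0.14,0],0]]'
```

```text
t: 12.5
eef_pos: [0.5625, -0.1432, 0.0767]
ee_rot: [-3.136, -0.001, 1.67]
contact_force: [0.1, -5.7, 1.7]
grip_width: 0.207
```

```bash
python3 -m crank '[[18,[0.01,-0.15,0],0],[18,[0.04,-0.4,0],0],[18,[0.04,-0.4,0.6],0],[18,[0.04,-0.4,1.6],0],[18,[0.04,-0.4,2.8],0],[18,[0.04,-0.4,4],0],[18,[0.04,-0.4,4.6],0],[18,[0.04,-0.4,4.6],0]]'
python3 - <<'E'
from h import *
d=get("wrist","w8");print(state()["eef_pos"],state()["ee_rot"],state()["t"])
E
python3 meas.py w8 |egrep "cap|tabtop|top1|stage|bench"
python3 - <<'E'
import cv2
a=cv2.imread('pics/w8.png')[80:260,230:400];cv2.imwrite('pics/w8z.png',cv2.resize(a,None,fx=3,fy=3,interpolation=2))
E
```

```text
t: 13.17
eef_pos: [0.5661, -0.1539, 0.1958]
ee_rot: [3.14, 0.002, 1.669]
contact_force: [0.5, 0.2, -0.0]
grip_width: 0.212
[ 0.56477972 -0.15348009  0.19358916] [-3.14039925e+00  4.77221596e-04  1.66941185e+00] 13.2167
bench? [350  21  26   4  47] mean [583.7   4.6  68.2] rect [584.5   4.7] [18.5  1.4] 7.79
bench? [252  22  11   3  17] mean [508.5  -2.8  68.7] rect [508.5  -2.8] [1.  7.4] 85.31
bench? [264  22  13   3  25] mean [518.5  -1.9  67.7] rect [518.1  -1.9] [8.8 1.1] 7.19
bench? [172  95   5  10  23] mean [450.8 -63.2  68.5] rect [451. -63.] [1.8 7.1] 0.31
bench? [285 144  60   7 304] mean [558.  -92.2  68.3] rect [559.2 -91.9] [42.7  4.2] 4.61
bench? [344 161   2  43  48] mean [ 583.2 -114.7   68.2] rect [ 583.4 -115.7] [ 0.8 31.2] 5.76
bench? [168 243   7  17  34] mean [ 452.8 -180.3   68.2] rect [ 453.  -181.6] [ 3.1 13.1] 13.38
bench? [296 275  39   3  63] mean [ 569.  -190.4   68.3] rect [ 569.1 -190.5] [29.6  1.3] 5.07
cap [242   5  27   4  56] mean [513.1  -2.4 106.2] rect [512.6  -2.6] [16.6  1.7] 2.55
cap [350   4  35   5  76] mean [582.4   4.4 105.9] rect [583.1   
[... 634 characters left out ...]
 rect [550.9 -27.6] [ 8.1 23.1] 88.63
top140 [298 175  30  29 659] mean [ 560.3 -113.2  140.2] rect [ 560.4 -113.2] [14.9 15.6] 79.63
top140 [291 357  56  26 966] mean [ 573.6 -226.9  141. ] rect [ 575.3 -228.2] [35.9 16.8] 4.8
top140 [283 388  67  11 476] mean [ 575.2 -245.8  141.9] rect [ 575.2 -245.8] [43.9  9.3] 5.53
top154 [ 289    0   49   33 1338] mean [551.6 -22.3 154. ] rect [551.7 -22.5] [24.2 17.7] 4.92
stage [181  99  22  26 111] mean [462.6 -72.3  49.9] rect [462.1 -73.8] [24.2 12.7] 60.17
stage [ 260  130   99   96 4754] mean [ 552.7 -115.4   50.4] rect [ 557.  -117.3] [76.4 75.6] 5.6
stage [176 214  28  45 182] mean [ 462.5 -172.3   50. ] rect [ 462.6 -172.3] [11.1 39.8] 24.45
```

View pics/w8z.png

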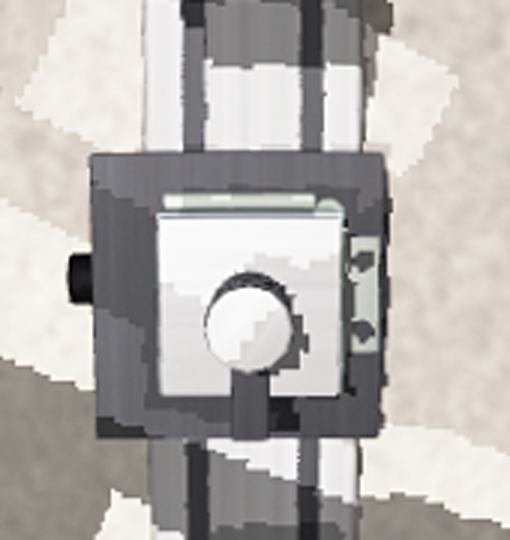

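The block is now home. Its knob is at (560.4,-113.3) mm against a seat estimate of (560.6,-113.1), and its angle of 5.5–5.7° matches the bench's 5.6°. The picture shows it tucked against both flanges. Next is the plunger.

```bash
python3 -m crank '[[60,[-0.1,1,0],0],[60,[-0.2,2,0],0],[60,[-0.3,3.2,0],0],[60,[-0.45,4.4,0],0],[60,[-0.53,5.2,0],0],[60,[-0.53,5.37,0],0],[60,[-0.53,5.37,0],0],[60,[-0.53,5.37,0],0]]'
python3 - <<'E'
from h import *
d=get("wrist","w9");print(state()["eef_pos"],state()["ee_rot"],state()["t"])
W=cloud(d,True)
m=(abs(W[...,0]-.5515)<.03)&(abs(W[...,1]+.0193)<.03)&(W[...,2]>.1155)&(W[...,2]<.127)
q=W[m];print(len(q),np.percentile(q[:,2],[5,50,95,99]) if len(q) else 0)
E
python3 meas.py w9 |egrep "top154|det"
```

```text
t: 13.88
eef_pos: [0.551, -0.0194, 0.1924]
ee_rot: [-3.138, 0.001, 1.67]
contact_force: [-0.5, -1.1, -0.4]
grip_width: 0.702
[ 0.55125491 -0.01996115  0.19264575] [-3.13883693e+00  6.59105663e-04  1.66922360e+00] 13.9333
244 [0.11552535 0.11637873 0.1206641  0.12093905]
det [  241    70   153   209 24487] mean [545.4  39.8 114.2] rect [546.9  25.8] [ 91.8 129.6] 5.73
top154 [ 295  247   46   44 1565] mean [551.1 -17.3 153.9] rect [551.6 -18.2] [23.9 23.4] 4.39
```

View pics/w9.png

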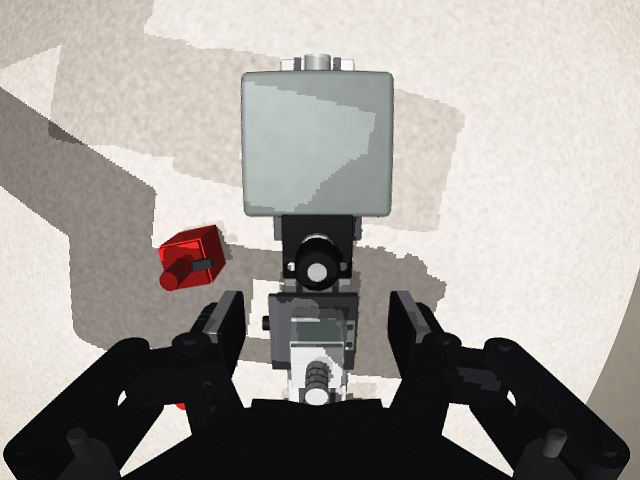

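The view shows the pull knob at (318,265) centred between the open fingers, clear of the block at (317,370).

```bash
python3 -m crank '[[60,[0.01,0.04,-0.8],0],[60,[0.01,0.05,-1.6],0],[60,[0.01,0.05,-2.2],0],[60,[0.01,0.05,-2.6],0],[60,[0.01,0.05,-2.74],0],[60,[0.01,0.05,-2.74],0],[60,[0.01,0.05,-2.74],0],[15,[0.01,0.05,-2.74],0]]' 80
python3 -m crank '[[15,[0,0,0],0],[15,[0,0,0],0],[15,[0,0,0],0],[15,[0,0,0],0],[15,[0,0,0],0],[15,[0,0,0],0],[15,[0,0,0],0],[15,[0,0,0],0]]'
```

```text
t: 14.6
eef_pos: [0.5524, -0.0191, 0.1251]
ee_rot: [-3.141, 0.001, 1.669]
contact_force: [-0.0, 0.4, 0.7]
grip_width: 0.575
t: 15.27
eef_pos: [0.5511, -0.0194, 0.1264]
ee_rot: [-3.139, 0.002, 1.669]
contact_force: [-4.5, -0.9, 7.5]
grip_width: 0.263
```

```bash
python3 - <<'E'
from h import *
d=get("wrist","w10");s=get("scene","s10");get("top","t10")
cv2.imwrite("pics/s10z.png",cv2.resize(s["color"][200:390,260:420,::-1],None,fx=3,fy=3,interpolation=3))
E
python3 meas.py w10 |egrep "cap|stage|top140|tabtop"; echo; python3 meas.py s10|egrep "cap|top140|stage"
```

```text
tabtop [  209    42   215   256 30295] mean [545.   42.  113.8] rect [545.8  34.3] [ 92.3 113.3] 5.65
top140 [270 286  76  23 434] mean [546.8  -9.2 139.7] rect [547.2 -10.5] [28.8  8.1] 6.34
top140 [345 292  19   8 101] mean [564.6  -8.1 139.4] rect [564.5  -8.1] [6.9 2.4] 19.48
top140 [252 301  16   9  84] mean [529.1 -15.5 139.8] rect [529.1 -15.5] [5.9 1.6] 10.11
top140 [366 301  15   8  84] mean [572.5 -11.2 139.8] rect [572.5 -11.2] [5.8 1.3] 5.51
stage [162 263  19  27 168] mean [457.7 -45.8  49.9] rect [458.6 -46.4] [ 6.9 19.7] 33.34
stage [277 381   7  19 108] mean [ 534.8 -129.4   50.2] rect [ 534.6 -129.6] [19.2  4.4] 86.42

cap [337 281  14  13  52] mean [ 569.5 -122.4  105.9] rect [ 569.4 -123.3] [18.6 35.8] 4.84
top140 [355 244  12   7  20] mean [546.8 -32.3 139.7] rect [546.  -31.4] [26.6  7.2] 14.12
top140 [339 273   7   7  27] mean [ 558.8 -116.6  139.7] rect [ 559.3 -116.4] [14.  12.1] 67.76
top140 [ 271  305   63   61 1384] mean [ 577.7 -277.2  140.2] rect [ 576.1 -275.8] [ 95.  104.2] 5.6
stage [317 276  44  40 386] mean [ 557.5 -133.6   49.6] rect [ 556.5 -121.8] [76.7 76.7] 5.62
```

View pics/w10.png

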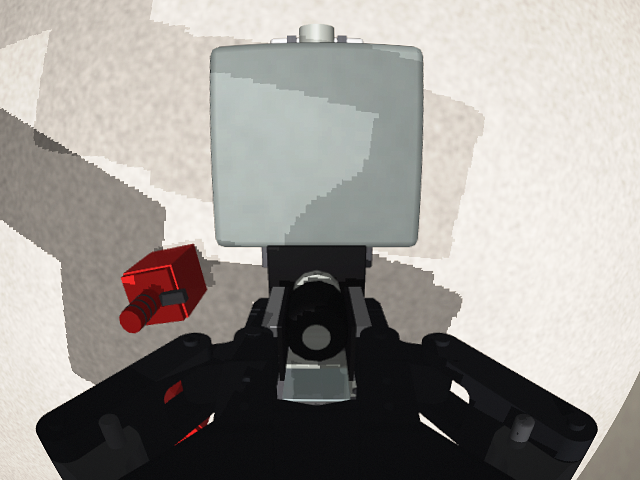

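View pics/s10z.png

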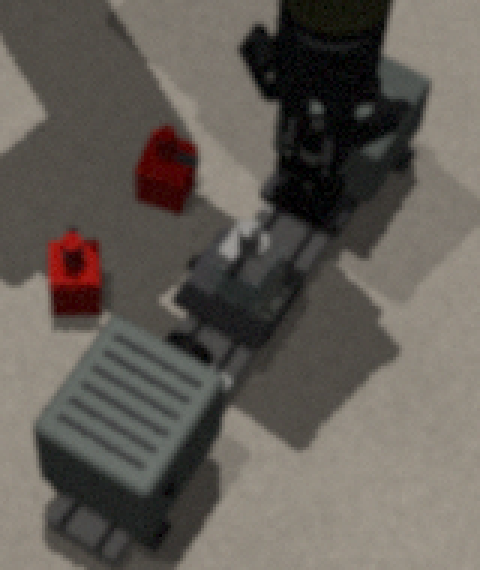

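Both views agree that the block is undisturbed and home. Now I'll lift the plunger.

```bash
python3 -m crank '[[15,[0,0,0.1],0],[15,[0,0,0.2],0],[15,[0,0,0.3],0],[15,[0,0,0.4],0],[15,[0,0,0.48],0],[15,[0,0,0.56],0],[15,[0,0,0.6],0],[15,[0,0,0.6],0]]'
```

```text
t: 16.08
eef_pos: [0.551, -0.0194, 0.1411]
ee_rot: [-3.139, 0.002, 1.669]
contact_force: [2.7, -1.1, -12.2]
grip_width: 0.264
```

```bash
python3 -m crank '[[15,[0,0,0.03],0],[15,[0,0,0.06],0],[15,[0,0,0.09],0],[15,[0,0,0.12],0],[15,[0,0,0.12],0],[15,[0,0,0.12],0],[15,[0,0,0.12],0],[15,[0,0,0.12],0]]'
python3 - <<'E'
from h import *
d=get("wrist","w11");print(state()["eef_pos"],state()["contact_force"])
E
python3 meas.py w11|egrep det;python3 - <<'E'
import sys;sys.path.insert(0,'.')
from h import *
for f in("w10","w11"):
    d=dict(np.load(f"pics/{f}.npz"));W=cloud(d,True)
    m=(np.hypot(W[...,0]-.5515,W[...,1]+.0187)<.008)
    z=W[...,2][m];print(f,np.median(z[z>.13]),np.percentile(z,[50,90]))
E
```

```text
t: 16.75
eef_pos: [0.5509, -0.0194, 0.1426]
ee_rot: [-3.138, 0.002, 1.669]
contact_force: [5.1, -0.2, -20.8]
grip_width: 0.261
[ 0.55091878 -0.01940826  0.14261335] [  5.58653931  -0.5477668  -20.5559762 ]
det [  220    51   195   245 38688] mean [545.2  41.4 114.2] rect [546.2  31.3] [ 91.9 118.3] 5.56
w10 0.15450548210744092 [0.15450319 0.15541923]
w11 0.17058349441567316 [0.17033758 0.17141794]
```

```bash
python3 - <<'E'
from h import *
s=get("scene","s12");t=get("top","t12");print(state()["t"],state()["contact_force"],state()["eef_pos"])
cv2.imwrite("pics/s12z.png",cv2.resize(s["color"][200:390,260:420,::-1],None,fx=3,fy=3,interpolation=3))
E
python3 meas.py s12|egrep "cap|top140|stage"; python3 meas.py t12|egrep "cap|top140|stage"
```

```text
16.9 [  5.40620179  -0.95796662 -20.99333575] [ 0.55092678 -0.01942305  0.14260911]
cap [335 279  19  16  77] mean [ 570.2 -119.1  105.8] rect [ 571.4 -120.1] [47.7 19.3] 86.09
top140 [340 273   6   7  30] mean [ 559.6 -116.6  139. ] rect [ 559.  -116.2] [11.  16.3] 37.28
top140 [ 271  305   63   62 1428] mean [ 577.1 -277.2  140.3] rect [ 576.4 -275.9] [ 95.  104.9] 6.15
stage [317 276  44  40 392] mean [ 558.6 -133.8   49.7] rect [ 556.2 -121.3] [76.8 77.4] 5.99
cap [341 202  13  13  46] mean [ 551.4 -111.5  105.7] rect [ 552.  -109.2] [42.8 27.5] 55.78
top140 [385 183  40  36 752] mean [ 574.8 -271.6  140.3] rect [ 575.6 -271.5] [ 94.2 104.1] 5.79
top140 [345 203   5   6  18] mean [ 558.9 -111.4  138.7] rect [ 559.3 -112. ] [14.2 11.2] 0.26
stage [339 199  22  27 199] mean [ 545.4 -132.7   49.5] rect [ 556.7 -123. ] [76.3 63.9] 5.6
```

View pics/s12z.png

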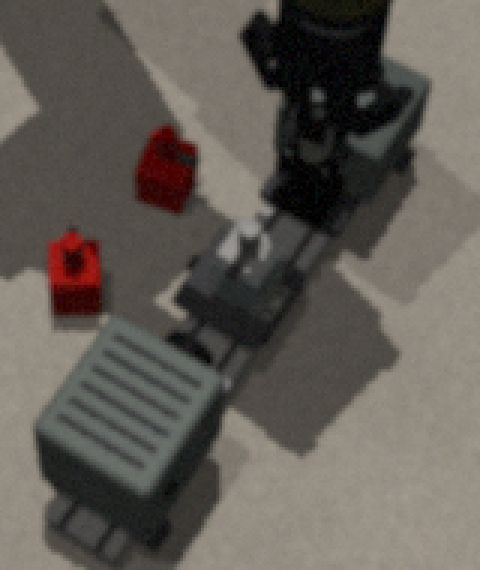

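View pics/w11.png

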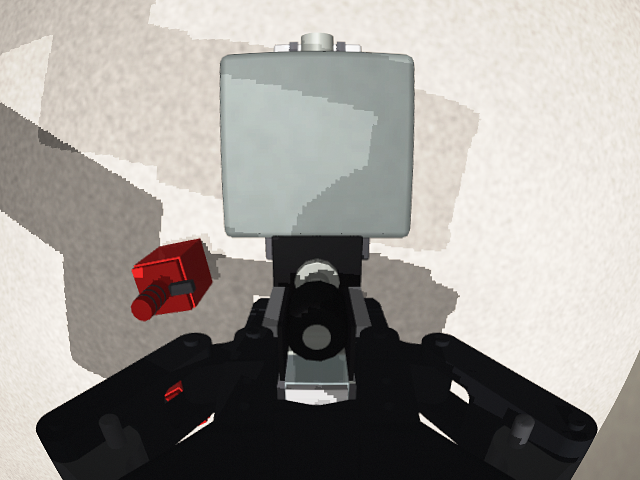

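The knob is held up at its stop, 16 mm higher, with a steady 21 N on the wrist. The block hasn't moved and the red look-alikes are untouched, so I'm handing in.

Run:
```python
from station import manip
print(manip.job_done())
```

```text
the job is handed in; nothing more can be done
None
```

The block is turned, home against both flanges and let go. The shutter plunger was fully up and gripped by its knob when I handed in at about 16.9 s. No verdict was reported.

- **What I did:** I lifted the block by its knob, turned it about 88° so the tab points at the lamp house, and set it down. I pushed it against both flanges and let go, then gripped the pull knob and raised it to its stop.
- **A push that failed:** the first push in +y, made at the knob, only tipped the block, and after release it sat about 5 mm short. I fixed this by straddling the tab and pushing low on the glass until it met the flange at about 6 N.
- **Block, last checks:** in the last clear wrist picture, taken just before I moved to the plunger, the block was about 0.3 mm from the estimated seat. It was within about 0.2° of square, and the tab pointed at the lamp house. The later scene and overhead pictures, which are coarser and partly hidden by the gripper, showed it unmoved, with noise of 1–2 mm.
- **Plunger, last checks:** the knob rose 16.1 mm by depth reading, with a steady 21 N at the wrist against its stop and the fingers closed on it.
- **Not re-checked:** I did not push again in +x after the +y push, because the picture showed the block still flush there. I also did not measure the mixer, tip box, bottle or tube rack at the end; the arm passed above the ones in its path.

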